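Hold the spring clip open over the placemat

TASK

Lift the blue cover off the placemat holder that hangs on the side of the high chair tray, and stand it flat on the tray floor, same way up. Then pinch the orange spring clip off the tray's front rim and hold it squeezed wide open, jaws down, over the middle of the placemat's top edge: one jaw on each side, the jaw lips well below the edge, nothing touching the mat, so that I can slip a second mat in beside it. Finish while still holding the clip open there, and do not knock or shift anything else.

Things in the scene. Friction and masses are not known exactly. Their poses are not given: they have to be found in the camera images.
- tray: grey high chair tray, 340 (x) x 520 (y) mm, fixed. Origin: centre of its floor's top face, level with the benchtop; x points to the child's seat, y along the front. All round stands a rim 28 mm high and 5 mm thick, flush with the tray's outer faces. The floor between y = 50 and 240 mm, next to the holder, is empty but for the jar at its far edge (x above 90 mm).
- holder: white placemat holder, fixed: a pocket 190 x 26 mm hanging outside the tray's side rim at +y, its flange (200 x 46 x 4 mm) lying on the rim. Origin: middle of the flange's underside, level with the rim's top; x along the flange, y away from the tray. A collar 180 x 26 mm rises to 12 mm above the origin.
- mat: stiff green placemat standing fixed and upright in the holder, 160 mm long, 3 mm thick. Origin: middle of its top edge, 72 mm above the tray floor; x along the edge, y across its thickness, z up. It stands 32 mm proud of the collar around it and is hidden under the cover at the start.
- cover: loose blue cover, a hood open below, 190 (x) x 36 (y) x 46 mm, 0.11 kg, standing on the holder's flange over the mat and collar with 2 mm play; it must rise 42 mm to clear the mat. Origin: centre of its lower rim; z up. On its roof stands a white grip bar 60 mm long (x), 12 mm thick (y), from 46 to 70 mm above the origin.
- clip: orange spring clip, 69 mm long, 26 mm wide, 40 g, at the start biting the tray's front rim (-x side), tails up. Origin: its pivot pin (12 mm coil); z towards the tails, y along the pin, x the way tails and jaws part. Jaws reach 30 mm below the origin, tails 39 mm above; the tails' outer faces are 38 mm apart at the top while it bites the rim, 20 mm near the pivot.
- jaw_a (a joint): opening angle of each of the clip's two jaws (both turn alike): 0 shut, about 0.09 biting the rim, 0.32 fully open. The jaws part as the tails are pinched together along the clip's x, with 6 N at the tail ends at first, 9 N when fully open; then the tails are parallel, 19 mm apart outside, 42 mm tall, against a firm stop.
- jaw_a_lip (a point): middle of the inner face of the clip's one jaw lip, 27 mm below the pivot at rest, on the +x side of the clip. The lip is 6 mm high. Fully open it is 8.5 mm to the side of the pivot and 26 mm below it, the lip's lowest point 29 mm below the pivot; there the two lips are 17 mm apart.
- jaw_b_lip (a point): the same point on the other jaw, on the -x side of the clip.
- bowl: yellow suction bowl, 118 mm across, 45 mm high, stuck to the tray. Origin: centre of its underside.
- cup: aluminium cup, 68 mm across, 75 mm high, loose. Origin: centre of its underside, z up.
- keys: silicone teething keys on a ring, lying flat, about 110 x 100 mm and 10 mm high, loose. Origin: about its middle, on the underside.
- spoon: green spoon 130 mm long lying on the tray, loose. Origin: on the underside.
- jar: amber puree jar with a white lid, 50 mm across, 65 mm high, loose, at the tray's far side (+x) about its middle. Origin: centre of its underside.
Not all that is in view belongs to the job. Of the things that look like the cover, the larger one is meant.

How it is judged:
On the way, in this order (a step that is already met when the one before it is completed fails the run):
1. the cover stands flat on the tray floor, same way up, let go (height (world z) of cover below 0.008 m and angle between cover's own z axis and vertical below 0.1 rad and contact force between cover and tray above 0.3 N and linear speed of cover below 0.02 m/s and contact force between cover and the fingers below 0.05 N), for 0.2 s.
2. the clip is pinched open and lifted off the rim (height (world z) of clip above 0.066 m and value of joint jaw_a above 0.2 rad and contact force between clip and the fingers above 3 N and contact force between clip and tray below 0.1 N), for 0.2 s.
At the end, for the whole second after the job is handed in: Cover flat and still on the tray floor; clip held still by the fingers, jaws 0.24 rad or more open, upright, within 30 mm of the middle of the mat edge, square to 0.25 rad, one lip each side and 4 mm or more below the edge, touching only the fingers; bystanders within 20 mm (all of step 1 and value of joint jaw_a above 0.24 rad and ((y of jaw_a_lip in the frame of mat above 0.0025 m and y of jaw_b_lip in the frame of mat below -0.0025 m) or (y of jaw_b_lip in the frame of mat above 0.0025 m and y of jaw_a_lip in the frame of mat below -0.0025 m)) and z of each of jaw_a_lip, jaw_b_lip in the frame of mat below -0.004 m and x of clip in the frame of mat between -0.03 and 0.03 m and angle between the y axis of clip and the x axis of mat, either way round below 0.25 rad and angle between clip's own z axis and vertical below 0.25 rad and contact force between clip and the fingers above 3 N and linear speed of clip below 0.02 m/s and contact force between clip and mat below 0.3 N and contact force between clip and holder below 0.3 N and contact force between clip and tray below 0.3 N and contact force between clip and cover below 0.3 N and distance of each of cup, keys, spoon, jar from where it was at the start of the episode below 0.02 m and angle between cup's own z axis and vertical below 0.2 rad); the arm keeps its last pose, push and grip.
It fails at once if the clip bites or knocks the placemat (over 6 N) (contact force between clip and mat above 6 N).
It fails at once if the gripper knocks the placemat or its holder (over 15 N) (contact force between the arm and mat above 15 N or contact force between the arm and holder above 15 N).
It fails at once if a bystander is knocked or shifted by more than 20 mm (distance of any of cup, keys, spoon, jar from where it was at the start of the episode above 0.02 m).
It fails at once if the gripper or the cover knocks the bowl (over 15 N) (contact force between any of the arm, cover and bowl above 15 N).
It also fails if it takes over 58 s, if anything falls off the work surface, if the arm or the gripper's body presses on something with over 40 N, if the wrist force passes 120 N, or if a joint passes its speed limit or range.

ROBOT

A 7-joint arm with a two-finger parallel gripper is mounted at the origin on the work surface. World frame = base frame: x ahead of the robot, y to its left, z up, the work surface at z = 0. Lengths are in m, angles in rad, forces in N, time in s.
With the tool pointing down it reaches from about 0.425 to 0.95 m from the base axis. Payload 4.7 kg.
Tool frame: the origin (TCP) lies between the finger pads; the fingertips stand 25 mm ahead of it and the grasp point (between the pads) lies 6 mm ahead of it; z points along the fingers, y is the line along which they close (so a half turn about z gives the same grasp; the last joint's range is limited). The gripper opens to 85 mm and grips with 20 to 120 N. Pads are 22 mm wide; open, the fingers measure 114 mm over their backs; the gripper's body (76 mm by 85 mm) begins 54 mm behind the grasp point. The pads swing forward as they close: fully open they stand 13 mm farther back than shut.
Start: joints at [1.213, 0.469, -0.049, 1.532, 0.024, 1.141, -0.082], TCP at [0.218, -0.639, 0.256] pointing down, gripper open.
Joint ranges: [-2.59, 2.59], [-0.33, 1.99], [-1.39, 1.29], [0.1, 2.45], [-1.04, 4.18], [0.21, 1.99], [-2.66, 2.66]. Speed limits (rad/s): [2.57, 2.57, 3.14, 3.14, 3.14, 3.14, 3.14].

INTERFACE

Orientations are given as a 3x3 rotation matrix whose columns are the frame's x, y, z axes.
In Python, from rig import * gives the robot as it stands. Calls block until the motion is done:
- movep(position, orientation): joint-space move of the TCP to a pose.
- move_l(position, attitude=None, feed=0.15, until_force=None): straight line of the TCP; attitude=None keeps the orientation; feed is the mean speed in m/s. With until_force (N) it stops when the force on the tool has changed by that much, and returns True; else False.
- move_joints(angles): joint-space move.
- command_gripper(opening, newtons=None): finger opening in m; newtons is the grip in N (None keeps the last); returns when the fingers have stopped.
- sleep(seconds).
- inverse_kinematics(position, orientation): joint angles nearest the present ones, or None.
- sense(): the state.
- camera(name): name is "side" or "top" or "wrist"; returns (picture, depth): 480x640x3 uint8, red, green, blue; 480x640 float32, m along the optical axis (not along the pixel's ray), 0 where there is no reading.
- camera_params(name): a dict with "K" (3x3 intrinsics, pixels), "dist" ([k1, k2, p1, p2, k3] as OpenCV has them; the pictures are not rectified), "position" and "rotation" of the camera in the world; the wrist camera has in their place "tool_from_camera" (4x4, takes a point from camera to tool coordinates, whose origin is the TCP and whose axes are the flange's). Camera axes: x right, y down, z forward; pixel columns grow to the right and rows downward; lengths in m; the calibration is good to about 2 mm. A picture is of the moment at which its call begins: read the wrist's pose just before it. camera_params takes no time and is no camera call.
A pose or a line that the arm cannot do raises Unreachable and nothing moves.
- finish_job(): hands the job in; it is judged then, once.
The state is a dict: "time_s": time; "joint_pos": joint angles; "qd": joint speeds; "joint_efforts": joint torques, N m; "position": TCP position; "tcp_rot": TCP orientation; "wrist_force": force on the tool from outside, world axes, zero at the start; "ft_torque": the same for the moment, N m; "finger_gap": finger opening in m; "gripper_force": force on a finger pad.
Only numpy, scipy, OpenCV 4.12 (cv2) and the standard library are available. Lean on these libraries where they do the work, as an engineer would, in place of code of your own. Each camera call takes 0.05 s, during which the arm holds its last target. There are 200 camera calls.

## Working session

There is one attempt and no reset: what is moved stays moved. The work goes in short steps, each a Python script; the robot and the scene stay as the last script left them, time stands still between calls to the robot, and variables do not carry over. Pictures are saved under pics/ and viewed, at most 10 in all, crops included, and the job is handed in when it is done.

```bash
mkdir -p pics
cat > h.py <<'E'
from rig import *
import numpy as np, cv2
def grab(name):
    s=sense(); im,d=camera(name); p=camera_params(name)
    if name=="wrist":
        T=np.eye(4);T[:3,:3]=s["tcp_rot"];T[:3,3]=s["position"];T=T@np.array(p["tool_from_camera"])
    else:
        T=np.eye(4);T[:3,:3]=p["rotation"];T[:3,3]=p["position"]
    return im,d,np.array(p["K"],float),np.array(p["dist"],float),T
def world(d,K,D,T):
    v,u=np.mgrid[:480,:640]
    n=cv2.undistortPoints(np.stack([u,v],-1).reshape(-1,1,2).astype(float),K,D).reshape(480,640,2)
    P=np.concatenate([n*d[...,None],d[...,None]],-1)
    return P@T[:3,:3].T+T[:3,3]
E
python3 - <<'E'
from h import *
for n in("top","side"):
    im,d,K,D,T=grab(n); cv2.imwrite(f"pics/{n}.png",im[...,::-1]); W=world(d,K,D,T); np.savez(f"{n}.npz",im=im,d=d,W=W,K=K,D=D,T=T)
    print(n,T.round(3).tolist(),K[0,0])
s=sense();print(s["time_s"],s["position"],np.array(s["tcp_rot"]).round(3).tolist(),camera_params("wrist"))
E
```

```text
top [[0.025, -0.995, 0.097, 0.412], [-0.999, -0.022, 0.028, 0.029], [-0.026, -0.098, -0.995, 0.927], [0.0, 0.0, 0.0, 1.0]] 442.40452204222794
side [[-0.949, -0.173, 0.263, 0.234], [-0.315, 0.492, -0.812, 0.889], [0.011, -0.853, -0.521, 0.598], [0.0, 0.0, 0.0, 1.0]] 592.5545562101194
0.1 [ 0.21781421 -0.63840194  0.25537371] [[0.946, 0.323, -0.001], [0.323, -0.946, 0.002], [-0.0, -0.002, -1.0]] {'K': array([[383.39952415,   0.        , 318.76941095],
       [  0.        , 383.39952415, 240.56036399],
       [  0.        ,   0.        ,   1.        ]]), 'dist': array([0.02345203, 0.        , 0.        , 0.        , 0.        ]), 'tool_from_camera': array([[-3.98209107e-04, -9.55302574e-01, -2.95629556e-01,
         7.52452610e-02],
       [ 9.99999880e-01, -4.64459019e-04,  1.53874456e-04,
         6.25622235e-04],
       [-2.84304477e-04, -2.95629459e-01,  9.55302644e-01,
        -1.16174654e-01],
       [ 0.00000000e+00,  0.00000000e+00,  0.00000000e+00,
         1.00000000e+00]])}
```

View pics/top.png

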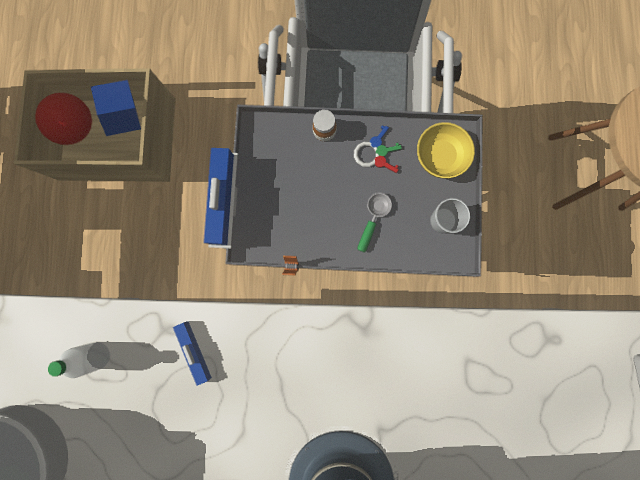

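View pics/side.png

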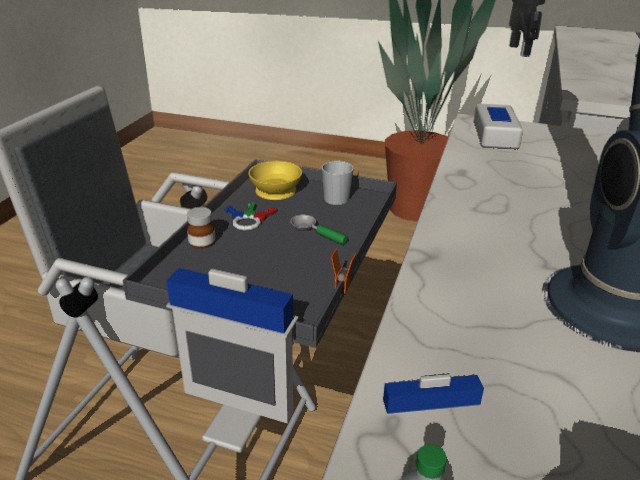

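The top view shows these blue things that could be the cover: the hood on the holder at (217,197), a smaller look-alike on the bench at (192,353), and a box in the crate at (116,107). The one at (217,197) sits on the tray's side flange and is the larger hood, so it fits. The orange clip is at (290,265) in the top view and (343,272) in the side view. I'll measure both and confirm with a crop.

```bash
cat > m.py <<'E'
from h import *
def rect(P,l):
    r=cv2.minAreaRect(P[:,:2].astype(np.float32)*1000); print(l,len(P),"c",np.round(r[0],1),"size",np.round(r[1],1),"ang",round(r[2],2),"z",np.percentile(P[:,2],[2,50,98]).round(4)); return r
Z={n:np.load(n+".npz") for n in("top","side")}
for n,z in Z.items():
    W=z["W"];im=z["im"];hsv=cv2.cvtColor(im,cv2.COLOR_RGB2HSV);ok=z["d"]>0
    box=(W[...,0]>.3)&(W[...,0]<.95)&(W[...,1]>-.45)&(W[...,1]<.45)
    blue=(hsv[...,0]>105)&(hsv[...,0]<125)&(hsv[...,1]>150)&ok&box&(W[...,1]>.15)
    orange=(hsv[...,0]>3)&(hsv[...,0]<18)&(hsv[...,1]>130)&ok&box&(W[...,0]<.56)&(W[...,2]>-.01)
    rect(W[blue&(W[...,2]>.066)],n+" roof")
    b=W[blue&(W[...,2]>.066)][:,:2].mean(0)
    near=np.hypot(W[...,0]-b[0],W[...,1]-b[1])<.05
    rect(W[near&ok&(W[...,2]>.09)&(W[...,2]<.12)],n+" grip")
    rect(W[orange],n+" clip")
    v,u=np.where(orange);print(u.min(),u.max(),v.min(),v.max())
    rim=ok&box&(W[...,2]>.02)&(W[...,2]<.034)&(W[...,1]<b[1]-.03)&(hsv[...,1]<60)
    P=W[rim]; rect(P,n+" rim")
    if n=="top":
        # front rim line, right rim
        fx=P[(P[:,0]<P[:,0].min()+.04)&(P[:,1]<.1)&(P[:,1]>-.25)]
        print("front line",np.polyfit(fx[:,1],fx[:,0],1),len(fx))
    rect(W[ok&box&(abs(W[...,2])<.006)&(hsv[...,1]<60)&(W[...,0]>.45)&(W[...,1]<.25)],n+" floor")
a=cv2.resize(Z["top"]["im"][140:280,190:330],(560,560),interpolation=cv2.INTER_CUBIC)
cv2.imwrite("pics/c1.png",a[...,::-1])
E
python3 m.py
```

```text
top roof 1102 c [572.1 258.6] size [ 34.9 190. ] ang 88.45 z [0.075  0.0783 0.0813]
top grip 230 c [571.2 259.5] size [13.2 59.1] ang 89.34 z [0.0908 0.1013 0.1055]
top clip 162 c [439.8 111.1] size [38.9 25.9] ang 0.32 z [0.0362 0.0574 0.0754]
283 297 256 274
top rim 2052 c [602.6 -22.6] size [510.8 341.9] ang 88.55 z [0.0205 0.0275 0.0321]
front line [0.0212743  0.43450407] 401
top floor 29915 c [607.3 -17.6] size [513.8 325.9] ang 88.68 z [-0.0031  0.0004  0.0042]
side roof 2182 c [572.4 259.6] size [ 40.8 192.7] ang 88.89 z [0.0667 0.076  0.0786]
side grip 385 c [572.1 260.5] size [15.7 60.4] ang 87.24 z [0.0903 0.0985 0.1014]
side clip 399 c [455.7 -70.6] size [ 67.6 396.4] ang 0.95 z [0.003  0.0425 0.0721]
331 396 188 293
side rim 1533 c [602.9 -20.4] size [520.  343.5] ang 88.57 z [0.0202 0.0251 0.0312]
side floor 15624 c [612.  -15.9] size [524.4 328.9] ang 89.35 z [-0.0043 -0.0018  0.004 ]
```

Run:
```python
import numpy as np,cv2
z=np.load("side.npz");im=z["im"]
a=cv2.resize(im[235:310,150:370],(792,270),interpolation=cv2.INTER_CUBIC)
b=cv2.imread("pics/c1.png")[...,::-1]
b=cv2.resize(b,(320,320));c=cv2.resize(np.load("top.npz")["im"][250:280,270:310],(427,320),interpolation=cv2.INTER_CUBIC)
o=np.zeros((590,792,3),np.uint8);o[:270]=a;o[270:,:320]=b;o[270:,330:757]=c
cv2.imwrite("pics/c2.png",o[...,::-1])
```

```text
(no output)
```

View pics/c2.png

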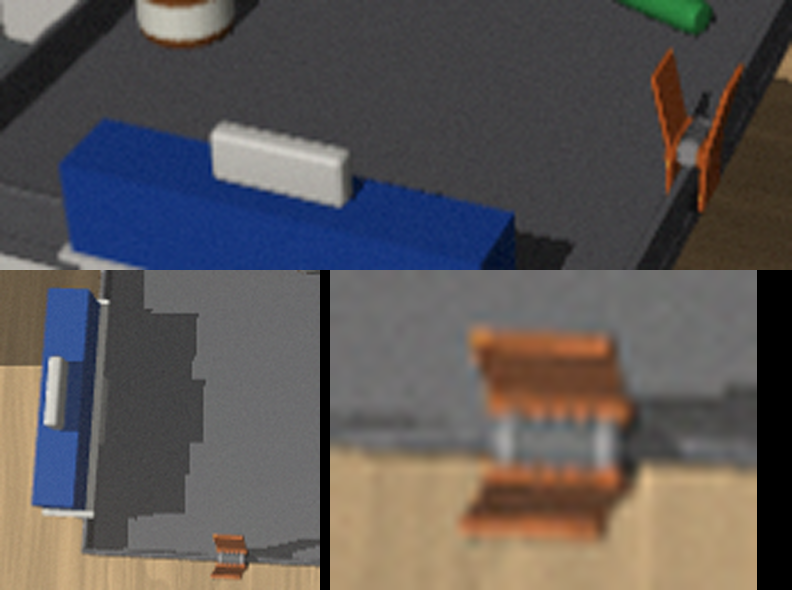

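The crop confirms the large hood with the white bar, over the white flange, and the clip with tails up on the front rim. Sizes agree: roof 190x35 mm at z 0.078, bar 59x13 mm, tails 39x26 mm, yaw about -1.5°. Next I grasp the cover.

```bash
cat >> h.py <<'E'
YAW=-0.0253
tx=np.array([np.cos(YAW),np.sin(YAW),0]);ty=np.array([-np.sin(YAW),np.cos(YAW),0])
TRAY=np.array([.6026,-.0215,0])
def R(psi):
    c,s=np.cos(psi),np.sin(psi); return np.array([[c,s,0],[s,-c,0],[0,0,-1.]])
def st(l=""):
    s=sense();print(l,round(s["time_s"],2),np.round(s["position"],4),"F",np.round(s["wrist_force"],1),"gap",round(s["finger_gap"],4),"gf",s["gripper_force"])
E
python3 - <<'E'
from h import *
G=np.array([.5717,.2597,0])
print("cover in tray",(G-TRAY)@tx,(G-TRAY)@ty)
W=np.load("top.npz")["W"]; im=np.load("top.npz")["im"]
print("jar lid", (np.median(W[112:128,316:330].reshape(-1,3),0)-TRAY)@np.c_[tx,ty])
for p in(YAW,YAW+np.pi,YAW-np.pi):
    q=inverse_kinematics(G+[0,0,.2],R(p));print(None if q is None else np.round(q,2))
Rc=R(YAW+np.pi)
command_gripper(.05,25)
movep(G+[0,0,.2],Rc); st()
im,d,K,D,T=grab("wrist");cv2.imwrite("pics/w1.png",im[...,::-1]);W=world(d,K,D,T)
ok=(d>0)&(np.hypot(W[...,0]-G[0],W[...,1]-G[1])<.05)&(W[...,2]>.092)&(W[...,2]<.115)
r=cv2.minAreaRect(W[ok][:,:2].astype(np.float32)*1000);print(r,ok.sum(),np.median(W[ok][:,2]))
E
```

```text
cover in tray -0.03800371218950519 0.2803283215442515
jar lid [0.12731474 0.07821754]
[ 0.07  0.57 -0.81  1.68  0.46  1.09 -2.47]
[ 0.25  0.73 -1.15  1.67  0.71  1.22  0.48]
[ 0.25  0.73 -1.15  1.67  0.71  1.22  0.48]
 3.92 [0.5722 0.2588 0.1998] F [ 0.3  0.  -0.2] gap 0.05 gf 0.0
((572.1641845703125, 257.7060852050781), (11.819449424743652, 59.29634475708008), 88.73849487304688) 1884 0.10012248394892811
```

Run:
```python
from h import *
G=np.array([.572,.2585,0]); Rc=R(YAW+np.pi)
move_l(G+[0,0,.13],Rc,feed=.1); st()
print(move_l(G+[0,0,.108],feed=.04,until_force=6)); st("down")
command_gripper(0.0,40); sleep(.2); st("grip")
p=np.array(sense()["position"])
move_l(p+[0,0,.065],feed=.1); st("lift")
im,d,K,D,T=grab("side");cv2.imwrite("pics/s2.png",cv2.resize(im[150:400,100:400],(720,600))[...,::-1])
```

```text
4.82 [0.5722 0.259  0.1305] F [-0.3  0.9  0.6] gap 0.0498 gf 0.0
False
down 5.52 [0.572  0.2586 0.108 ] F [-0.8  0.5  0. ] gap 0.0499 gf 0.0
grip 6.14 [0.5721 0.2588 0.1083] F [-0.1 -0.   1.6] gap 0.0111 gf 41.88698172569275
lift 6.94 [0.572  0.2583 0.173 ] F [ 0.4 -0.6 -1.1] gap 0.0111 gf 41.453112959861755
```

View pics/s2.png

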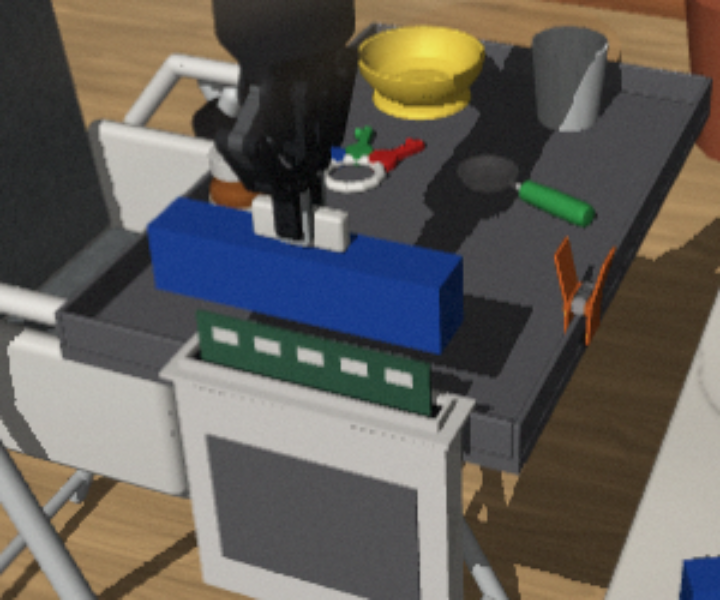

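The cover hangs level and clear of the mat (green edge at about (310,355) in the crop). I'll set it down on the tray.

Run:
```python
from h import *
P=TRAY-.025*tx+.165*ty
move_l([P[0],P[1],.173],feed=.12)
move_l([P[0],P[1],.085],feed=.1); st()
print(move_l([P[0],P[1],.072],feed=.02,until_force=4)); st("floor")
command_gripper(.035,40); sleep(.3); st()
move_l([P[0],P[1],.2],feed=.12); sleep(.2)
im,d,K,D,T=grab("side");W=world(d,K,D,T);cv2.imwrite("pics/s3.png",im[...,::-1])
np.savez("side2.npz",im=im,d=d,W=W)
hsv=cv2.cvtColor(im,cv2.COLOR_RGB2HSV)
b=(hsv[...,0]>105)&(hsv[...,0]<125)&(hsv[...,1]>150)&(d>0)&(W[...,1]>.1)&(W[...,1]<.22)&(W[...,2]>.03)
r=W[b];print("cover roof z",np.percentile(r[:,2],[5,50,90]))
# mat/clip views
C=np.array([.4398,.1111])
q=YAW+np.pi/2
movep([.47,.1111,.2],R(q)); st(); print(np.round(sense()["joint_pos"],2))
for i,p in enumerate([(.47,.1111,.2)]):
    im,d,K,D,T=grab("wrist");W=world(d,K,D,T);np.savez("w2.npz",im=im,d=d,W=W);cv2.imwrite("pics/w2.png",im[...,::-1])
    hsv=cv2.cvtColor(im,cv2.COLOR_RGB2HSV)
    o=(hsv[...,0]>3)&(hsv[...,0]<18)&(hsv[...,1]>130)&(d>0)&(np.hypot(W[...,0]-C[0],W[...,1]-C[1])<.05)&(W[...,2]>.035)
    print(o.sum(),cv2.minAreaRect(W[o][:,:2].astype(np.float32)*1000),np.percentile(W[o][:,2],[2,98]))
```

```text
9.13 [0.5822 0.1445 0.0857] F [-0.  -0.5 -0.2] gap 0.0108 gf 41.4540821313858
True
floor 9.62 [0.5819 0.1441 0.0763] F [0.2 0.4 3.4] gap 0.0106 gf 42.20754683017731
 10.28 [0.5813 0.1436 0.0753] F [-0.5  0.3  0.2] gap 0.0354 gf 0.0
cover roof z [0.03157823 0.04343895 0.04521212]
 12.93 [0.4703 0.1113 0.2001] F [-0.5 -0.7  0.3] gap 0.035 gf 0.0
[ 0.46  0.36 -0.94  2.    0.36  0.95 -0.69]
1516 ((438.2972717285156, 110.60401153564453), (26.4569149017334, 36.6411247253418), 88.2788314819336) [0.03558814 0.07251488]
```

View pics/w2.png

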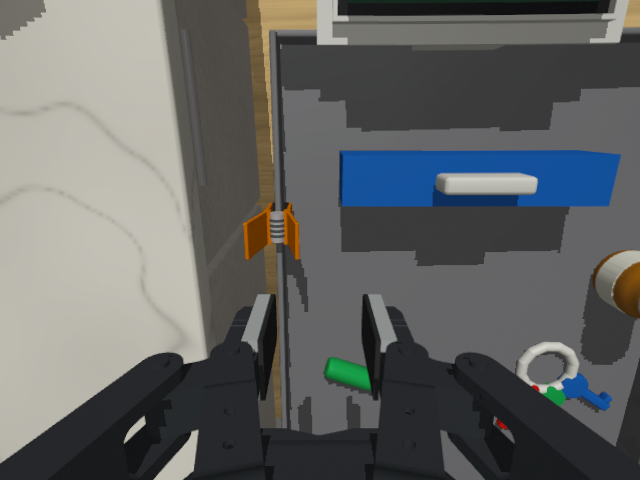

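The wrist view shows the cover flat at about (475,180), well inside the tray, and the clip straddling the rim at (275,230). Now I pinch it.

Run:
```python
from h import *
C=np.array([.4387,.1108]); q=R(YAW+np.pi/2)
command_gripper(.055,30)
move_l([*C,.13],q,feed=.12); st()
print(move_l([*C,.067],feed=.04,until_force=5)); st("down")
for g in(.036,.03,.025,.0): command_gripper(g,30)
sleep(.3); st("grip")
p=np.array(sense()["position"])
move_l(p+[0,0,.03],feed=.05);st()
move_l(p+[0,0,.12],feed=.1); sleep(.3); st("lift")
im,d,K,D,T=grab("side");cv2.imwrite("pics/s4.png",im[...,::-1]);W=world(d,K,D,T);np.savez("side4.npz",im=im,d=d,W=W)
hsv=cv2.cvtColor(im,cv2.COLOR_RGB2HSV);c=sense()["position"]
o=(hsv[...,0]>3)&(hsv[...,0]<18)&(hsv[...,1]>130)&(d>0)&(np.hypot(W[...,0]-c[0],W[...,1]-c[1])<.05)
v,u=np.where(o);print(u.min(),u.max(),v.min(),v.max());print(np.percentile(W[o],[1,50,99],axis=0).round(4))
u0,v0=int(u.mean())-60,int(v.mean())-45
cv2.imwrite("pics/s4c.png",cv2.resize(im[v0:v0+90,u0:u0+120],(800,600),interpolation=cv2.INTER_CUBIC)[...,::-1]);print(u0,v0)
```

```text
14.11 [0.4394 0.1111 0.1305] F [ 0.8 -0.2  0.1] gap 0.0551 gf 0.0
False
down 15.83 [0.4389 0.1108 0.0672] F [-0.6  0.7  0.3] gap 0.0554 gf 0.0
grip 17.13 [0.4389 0.1115 0.0688] F [-5.8 -1.6 23. ] gap 0.0181 gf 29.236807823181152
 17.92 [0.4387 0.1113 0.0987] F [ 0.8 -0.7 -0.4] gap 0.0181 gf 29.286079108715057
lift 19.27 [0.4387 0.1116 0.1885] F [ 0.1  0.1 -0. ] gap 0.0181 gf 29.286029934883118
324 372 148 231
[[0.4224 0.1001 0.127 ]
 [0.4439 0.1197 0.1572]
 [0.4516 0.1266 0.1953]]
284 163
```

View pics/s4c.png

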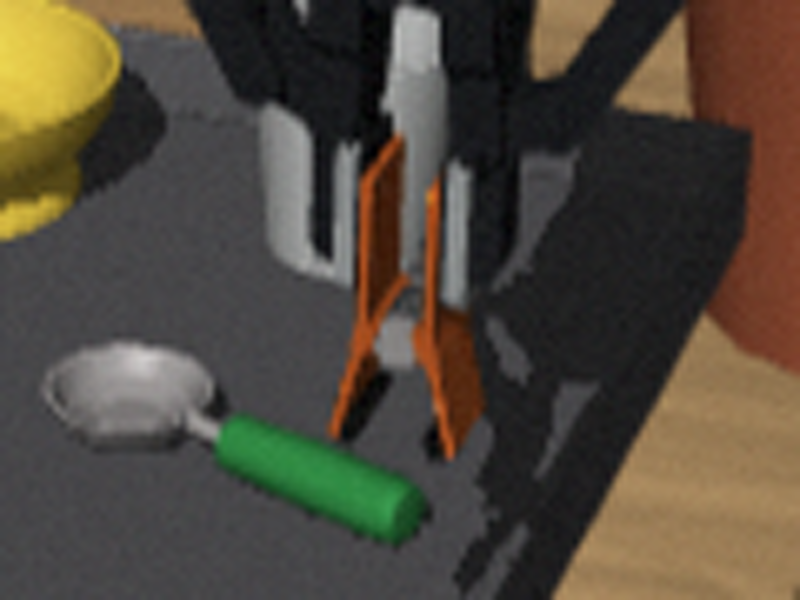

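The clip is held wide open and upright, with pivot height about 0.155 and the TCP 33 mm above it. Now I locate the exposed mat with all three cameras.

Run:
```python
from h import *
q=R(YAW+np.pi); p=np.array(sense()["position"])
move_l([.50,.11,.215],feed=.15)
movep([.572,.20,.22],q); st(); print(np.round(sense()["joint_pos"],2))
for n in("wrist","top","side"):
    im,d,K,D,T=grab(n);W=world(d,K,D,T);cv2.imwrite(f"pics/m_{n}.png",im[...,::-1])
    hsv=cv2.cvtColor(im,cv2.COLOR_RGB2HSV)
    g=(hsv[...,0]>45)&(hsv[...,0]<90)&(hsv[...,1]>70)&(d>0)&(abs(W[...,0]-.57)<.12)&(abs(W[...,1]-.26)<.03)&(W[...,2]>.035)&(W[...,2]<.085)
    P=W[g];
    if len(P)<20: print(n,len(P));continue
    r=cv2.minAreaRect(P[:,:2].astype(np.float32)*1000);print(n,len(P),r,np.percentile(P[:,2],[2,50,98]).round(4))
    t=P[P[:,2]>.0685]; 
    if len(t)>5: print("  top",len(t),t.mean(0),cv2.minAreaRect(t[:,:2].astype(np.float32)*1000),"y at x=.572",np.polyval(np.polyfit(t[:,0]-.572,t[:,1],1),0))
    # collar/holder white bounds
    w=(hsv[...,1]<40)&(hsv[...,2]>100)&(d>0)&(abs(W[...,0]-.57)<.12)&(abs(W[...,1]-.26)<.04)&(W[...,2]>.034)&(W[...,2]<.046)
    if w.sum()>50: print("  collar",w.sum(),cv2.minAreaRect(W[w][:,:2].astype(np.float32)*1000))
```

```text
21.03 [0.5714 0.1996 0.2197] F [-0.1 -0.5  0.1] gap 0.0182 gf 29.285073280334473
[ 0.39  0.71 -1.22  1.7   0.7   1.25  0.55]
wrist 2305 ((572.3851318359375, 257.52557373046875), (3.839107036590576, 159.05665588378906), 88.44339752197266) [0.0359 0.0663 0.0716]
  top 1017 [0.56594798 0.25761249 0.07042931] ((572.5809326171875, 257.5105285644531), (3.833695411682129, 158.56210327148438), 88.43302917480469) y at x=.572 0.2574426089392277
  collar 2222 ((572.531982421875, 257.8077392578125), (26.964689254760742, 180.3065643310547), 88.53221893310547)
top 11
side 1517 ((571.8644409179688, 259.5027770996094), (8.323991775512695, 161.4046173095703), 88.65934753417969) [0.0355 0.0508 0.0713]
  top 227 [0.56923689 0.25966671 0.07015907] ((571.3350219726562, 259.0699768066406), (7.381433486938477, 157.8518524169922), 88.77685546875) y at x=.572 0.25960020821288177
  collar 474 ((567.8301391601562, 261.87261962890625), (33.509769439697266, 191.9924774169922), 88.87319946289062)
```

View pics/m_wrist.png

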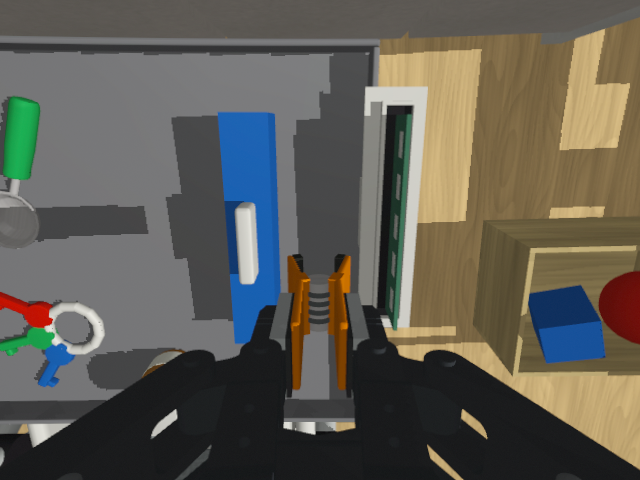

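The wrist view shows the clip centred between the pads at (319,302), jaws open, and the mat's edge running along (400,130–320). All views put the mat's middle at about (0.572, 0.258), with its top at 0.072. I'll go above it, look, then lower.

Run:
```python
from h import *
q=R(YAW+np.pi+.003); M=[.572,.2581]
move_l([*M,.22],q,feed=.08); move_l([*M,.145],feed=.06); sleep(.3); st("above")
print(move_l([*M,.1195],feed=.025,until_force=3)); sleep(.4); st("in")
im,d,K,D,T=grab("wrist"); cv2.imwrite("pics/e_w.png",im[...,::-1])
im2,d2,K2,D2,T2=grab("side"); a=cv2.resize(im2[190:310,160:320],(800,600),interpolation=cv2.INTER_CUBIC); cv2.imwrite("pics/e_s.png",a[...,::-1])
W=world(d,K,D,T);hsv=cv2.cvtColor(im,cv2.COLOR_RGB2HSV)
g=(hsv[...,0]>45)&(hsv[...,0]<90)&(hsv[...,1]>70)&(d>0)&(abs(W[...,0]-.57)<.12)&(abs(W[...,1]-.26)<.03)&(W[...,2]>.0685)&(W[...,2]<.08)
t=W[g];print(len(t),t.mean(0),np.polyfit(t[:,0]-.572,t[:,1],1))
W=world(d2,K2,D2,T2);hsv=cv2.cvtColor(im2,cv2.COLOR_RGB2HSV)
o=(hsv[...,0]>3)&(hsv[...,0]<18)&(hsv[...,1]>130)&(d2>0)&(np.hypot(W[...,0]-.572,W[...,1]-.258)<.05)
print(o.sum(),np.percentile(W[o],[1,50,99],axis=0).round(4))
```

```text
above 23.76 [0.5721 0.2581 0.1452] F [ 0.2  1.  -0.4] gap 0.0181 gf 29.285193979740143
False
in 25.32 [0.572  0.2581 0.1195] F [-1.3 -0.1  0.3] gap 0.0181 gf 29.284730851650238
1645 [0.55491052 0.25822785 0.07053291] [-0.0250523   0.25779972]
570 [[0.5579 0.2466 0.0447]
 [0.5645 0.268  0.0815]
 [0.5843 0.2738 0.1255]]
```

View pics/e_s.png

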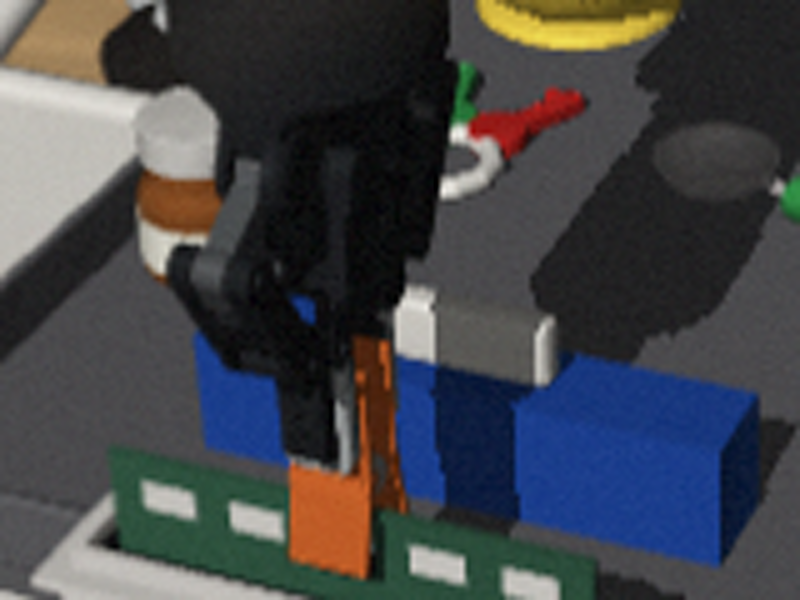

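View pics/e_w.png

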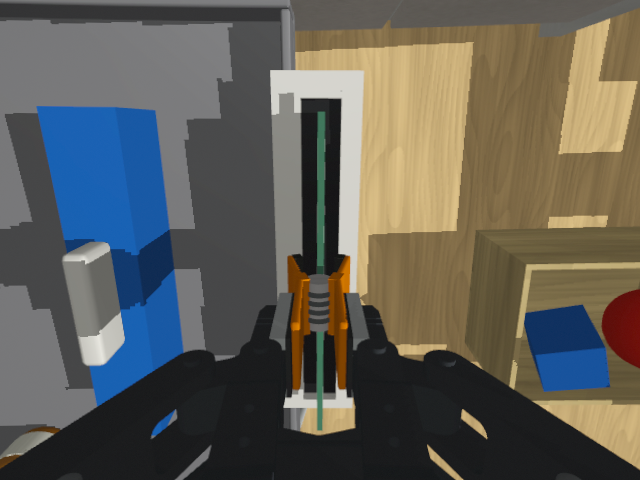

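Both views show the jaws astride the mat at its middle, with clear gaps on both sides. I'll do a quick ray check of the jaw bottom height before handing in.

Run:
```python
from h import *
im,d,K,D,T=grab("side")
def ray(u,v,y):
    n=cv2.undistortPoints(np.array([[[u,v]]],float),K,D)[0,0];r=T[:3,:3]@np.r_[n,1];return T[:3,3]+r*(y-T[1,3])/r[1]
print("jaw bottom",ray(160+330/5,190+573/5,.270)); print("mat top next to clip",ray(160+285/5,190+483/5,.2595))
st()
```

```text
jaw bottom [0.57237381 0.27       0.05224881]
mat top next to clip [0.59052373 0.2595     0.07354545]
 25.48 [0.572  0.2581 0.1195] F [-1.2  0.  -0. ] gap 0.0181 gf 29.284434914588928
```

Run:
```python
from h import *
p=np.array([.572,.2581,.1225]); move_l(p,feed=.02); sleep(.6); st(); print(finish_job())
```

```text
26.38 [0.572  0.2581 0.1225] F [ 0.2  1.1 -0.2] gap 0.0181 gf 29.28509831428528
the job is handed in; nothing more can be done
None
```

I handed the job in at about 26 s: the cover is flat on the tray floor, and the arm is holding the clip wide open over the middle of the mat's top edge, one jaw each side, touching nothing by camera and force readings; the verdict was not shown to me.

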